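Queue two ring caps and hold the curing box's lid open

ROBOT

A 7-joint arm with a two-finger parallel gripper is mounted at the origin on a cart in front of the work surface, level with it; the furniture and walls round the work are solid. World frame = base frame: x ahead of the robot, y to its left, z up, the work surface at z = 0. Lengths are in m, angles in rad, forces in N, time in s.
With the tool pointing down it reaches from about 0.425 to 0.875 m from the base axis. Payload 4.7 kg.
Tool frame: the origin (TCP) lies on the centre line of the jaws, within the pads' length; the fingertips stand arm.tcp_to_tips ahead of it and the grasp point (between the pads) lies 6 mm ahead of it (arm.tcp_to_tips is the distance from the TCP to the fingertips, in m); z points along the fingers, y is the line along which they close (so a half turn about z gives the same grasp; the last joint's range is limited). The gripper opens to 87 mm and grips with 3 to 60 N. Pads are 19 mm wide; open, the fingers measure 117 mm over their backs; the gripper's body (75 mm by 190 mm) begins 51 mm behind the grasp point.
Start: joints at [-1.325, 0.321, -0.07, 1.45, 0.023, 1.371, -0.057], TCP at [0.149, 0.633, 0.21] pointing down, gripper open.
Joint ranges: [-2.86, 2.86], [-0.3, 2.09], [-1.38, 1.24], [0.06, 2.45], [-1.56, 4.7], [0.09, 2.05], [-2.69, 2.69]. Speed limits (rad/s): [2.57, 2.57, 3.14, 3.14, 3.14, 3.14, 3.14].

INTERFACE

Orientations are given as a unit quaternion [w, x, y, z].
In Python, from plant import arm, viewer gives the robot as it stands.
- The arm moves only by the shell command python3 -m jog 'ROWS' [OPENING] [FORCE]. ROWS is text: rows parted by semicolons, each of 4 numbers parted by spaces: the shift along the tool's x, y, z scaled (see below), then the turn about the tool's z scaled (see below). A call has 1 to 12 rows; each row shifts and turns the commanded pose from where the row before left it, along the tool's axes as they then stand; what a row does not reach is not made up. The controller multiplies each number of a shift by 25 cm and each number of a turn by 6 degrees. A row lasts 1/10 s, in which the tool goes at most 50 mm and 8.59 degrees, less where a joint would pass 70% of its speed; a pose out of reach is approached as far as the arm can. A call with a number of a shift or a turn outside -1 to 1 is refused whole. A call with a gripper value outside its range is refused whole. OPENING is the opening, from 0 (shut) to 1 (fully open), set as the call begins (- or left out, the last holds). The fingers move at their own pace and stop on an object; FORCE is the grip in N (left out, the last holds). Time passes only in rows, so rows that do not move let the fingers close. It gives the time, the measured TCP pose, the force, the opening and the grip force at its end, in the units of the state.
- arm.get_state(): the state, without advancing time (a new reading comes with each control period).
- viewer.capture(name): name is "side" or "top" or "wrist"; returns the picture (420x560x3 uint8, red, green, blue); there is no depth.
- viewer.camera_model(name): a dict with "camera_matrix" (3x3 intrinsics, pixels), "cam_to_world" (4x4, takes a point from camera to world coordinates). Camera axes: x right, y down, z forward; pixel columns grow to the right and rows downward; lengths in m; the calibration is good to about 2 mm. A picture is of the moment at which its call begins: read the wrist's pose just before it. camera_model takes no time and is no camera call; for the wrist camera it gives the pose at the moment of the call.
- arm.sign_off(): hands the job in; it is judged then, once.
The state is a dict: "t": time; "q": joint angles; "joint_velocities": joint speeds; "joint_torque": joint torques, N m; "tool_pos": TCP position; "ee_rot": TCP orientation; "ft_force": force on the tool from outside, world axes, zero at the start; "moment": the same for the moment, N m; "opening": finger opening in m; "grasp_force": force on a finger pad.
Only numpy, scipy, OpenCV 4.12 (cv2) and the standard library are available. Lean on these libraries where they do the work, as an engineer would, in place of code of your own. Each camera call takes 0.05 s, during which the arm holds its last target. There are 200 camera calls.

TASK

Get the curing box ready for a colleague to load: seat one of the two black ring caps flat in the near pocket of the aluminium strip beside the box (marked with one dimple), and only then the other cap in the far pocket (two dimples). With both caps queued, lift the box's lid, which falls shut by itself, to 45 degrees and finish while still holding it there: do not let go. Leave the other things on the bench where they are.

Things in the scene. Friction and masses are not known exactly. Their poses are not given: they have to be found in the camera images.
- cap_a_mid (a point): One of two alike black printed ring caps: 34 mm outside diameter, 16 mm high, open side up, standing on the bench; 12 g. The point is its centre, half-way up (8 mm above its underside); z is its axis. Either cap may go in either pocket.
- cap_b_mid (a point): The other black ring cap, same size and same point as the first.
- pocket_one (a point): Pocket one (one dimple): the nearer round blind pocket in the aluminium strip fixed to the box's right side. 39 mm wide, 6 mm deep; strip top 22 mm above the bench; a seated cap stands 10 mm proud. Point: centre of the pocket's floor, 16 mm above the bench. Axes are the box's: x from its front to its hinge, y left, z up. The box's side wall is 55 mm to the left of the centre, lid top 66 mm high.
- pocket_two (a point): Pocket two, marked with two dimples: the same, 76 mm farther from the robot along the box's x axis. The point is the centre of the pocket's floor.
- lid (a joint): Opening angle of the curing box's lid in rad: 0 is shut (level, as at the start), it grows as the front edge rises; the stop is at 1.2 and it falls shut from everywhere. 45 degrees is 0.785. The lid weighs about 0.35 kg, so that about 2 N at the bar lifts it.
- lid_bar (a point): Middle of the round steel bar handle near the lid's front edge. It lies along the box's y axis, 12 mm thick, 102 mm long, on two posts with 80 mm clear between them; centre line 110 mm above the bench when shut, 44 mm above the lid's face. Axes are the lid's: the box's when shut, turning about y as it opens. The bar may turn in the grip.
- lid_hinge (a point): Middle of the lid's hinge line at the back of the curing box, 58 mm above the bench. The grey box is 140 mm deep (x), 160 mm wide (y), fixed to the bench; the lid has an amber window. When shut, the bar is 118 mm in front of this line and 52 mm above it; it goes back and up in an arc about it. Axes are the lid's, y the hinge axis.
- puck_mid (a point): Bystander: turned steel puck, 45 mm wide, 12 mm high, among the caps. Point: its centre.
- glue_mid (a point): Bystander: white glue bottle with a red tip, 41 mm wide, 112 mm high. Point: 42 mm above its foot.
- tape_mid (a point): Bystander: roll of masking tape lying flat, 81 mm wide, 24 mm high. Point: its centre.
- driver_mid (a point): Bystander: screwdriver with a red handle lying left of the box, 195 mm long, 31 mm thick. Point: its middle.

How it is judged:
By the outcome, as a careful person would: the job done as asked, in the order asked, and still so for the second after the job is handed in, while the arm keeps its last pose, push and grip.
It also fails if it takes over 58 s, if anything falls off the work surface, if the arm or the gripper's body presses on something with over 40 N, if the wrist force passes 120 N, or if a joint passes its speed limit or range.

## Working session

There is one attempt and no reset: what is moved stays moved. The work goes in short steps, Python scripts to look and compute and a shell command to move; the robot and the scene stay as the last step left them, time stands still between calls to the robot, and variables do not carry over. Pictures are saved under pics/ and viewed, at most 10 in all, crops included, and the job is handed in when it is done.

```bash
mkdir -p pics; ls; python3 - <<'E'
from plant import arm, viewer
import cv2,numpy as np
s=arm.get_state();print(s['tool_pos'],s['ee_rot'],s['opening'],arm.tcp_to_tips,s['t'])
for n in("top","side"):
    cv2.imwrite(f"pics/{n}0.png",viewer.capture(n)[:,:,::-1]);m=viewer.camera_model(n);print(n,np.round(m['camera_matrix'],1).tolist(),np.round(m['cam_to_world'],3).tolist())
E
```

```text
pics
[0.14922077 0.63203141 0.20924427] [-6.91967319e-05  1.15616932e-01  9.93293400e-01 -9.70584936e-04] 0.08754058184435735 0.025 0.0
top [[448.1, 0.0, 279.1], [0.0, 448.1, 214.3], [0.0, 0.0, 1.0]] [[-0.0, -0.985, 0.173, 0.33], [-1.0, -0.001, -0.006, 0.027], [0.006, -0.173, -0.985, 1.324], [0.0, 0.0, 0.0, 1.0]]
side [[535.6, 0.0, 281.7], [0.0, 535.6, 208.9], [0.0, 0.0, 1.0]] [[1.0, -0.001, -0.023, 0.597], [0.017, -0.639, 0.769, -1.078], [-0.015, -0.769, -0.639, 0.997], [0.0, 0.0, 0.0, 1.0]]
```

View pics/top0.png

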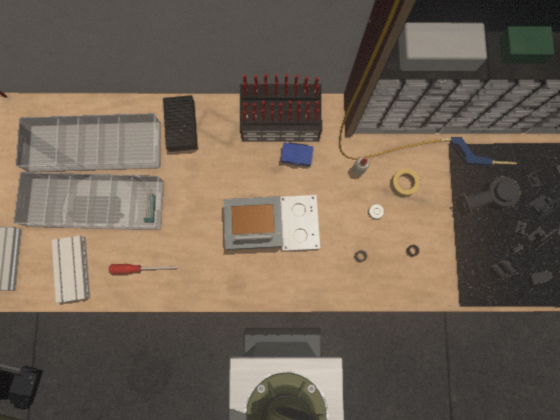

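View pics/side0.png

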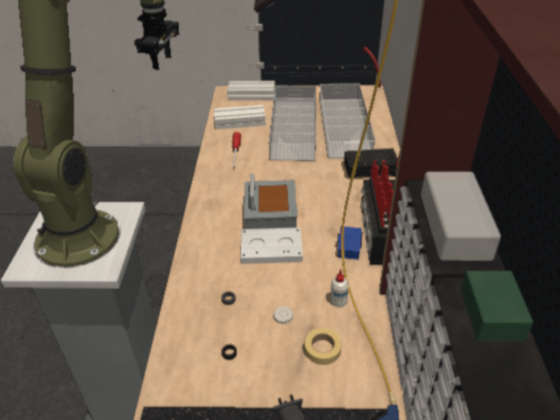

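The top view shows the caps at about (361,256) and (413,250), the puck at (376,212), and the strip's pockets at about (298,238) for near and (298,210) for far. The bar is near (250,235). The gripper is out at the lower left.

```bash
cat > h.py <<'E'
import cv2,numpy as np
from plant import arm,viewer
def ray(n,uv,z,M=None):
    m=M or viewer.camera_model(n);K=np.array(m['camera_matrix']);T=np.array(m['cam_to_world'])
    d=T[:3,:3]@np.linalg.inv(K)@[uv[0],uv[1],1.];o=T[:3,3]
    return o+d*(z-o[2])/d[2]
def proj(n,p):
    m=viewer.camera_model(n);K=np.array(m['camera_matrix']);T=np.array(m['cam_to_world'])
    c=K@(T[:3,:3].T@(np.array(p)-T[:3,3]));return c[:2]/c[2]
E
python3 - <<'E'
from h import *
im=cv2.imread('pics/top0.png');g=cv2.cvtColor(im,6)
def blobs(n,mask,roi,z,lo=20):
    x0,y0,x1,y1=roi;m=np.zeros_like(mask);m[y0:y1,x0:x1]=mask[y0:y1,x0:x1]
    for c in cv2.findContours(m,cv2.RETR_EXTERNAL,cv2.CHAIN_APPROX_NONE)[0]:
        if cv2.contourArea(c)>lo:
            (cx,cy),(w,h),a=cv2.minAreaRect(c);print(n,round(cx,1),round(cy,1),round(w,1),round(h,1),round(a,1),np.round(ray(n,(cx,cy),z),4), np.round([ray(n,p,z)[:2] for p in cv2.boxPoints(((cx,cy),(w,h),a))],3).tolist())
print('caps');blobs('top',(g<75).astype('uint8'),(340,235,430,270),.012)
print('strip');blobs('top',(g>170).astype('uint8'),(270,185,330,260),.022)
print('bluepuck');blobs('top',(g>150).astype('uint8'),(360,200,390,225),.012)
s=cv2.imread('pics/side0.png');gs=cv2.cvtColor(s,6)
print('caps side');blobs('side',(gs<75).astype('uint8'),(210,280,250,370),.012)
print('strip side');blobs('side',(gs>165).astype('uint8'),(230,225,315,270),.022)
a=cv2.resize(im[185:265,215:335],None,fx=5,fy=5,interpolation=cv2.INTER_CUBIC)
cv2.imwrite('pics/crop0.png',a)
E
```

```text
caps
top 412.3 250.3 9.2 9.9 45.0 [ 0.4537 -0.3725  0.012 ] [[0.453, -0.353], [0.474, -0.374], [0.454, -0.392], [0.434, -0.371]]
strip
top 300.0 221.7 54.8 37.5 86.6 [ 0.5368 -0.0428  0.022 ] [[0.616, 0.017], [0.623, -0.094], [0.459, -0.101], [0.453, 0.008]]
bluepuck
top 374.5 212.0 24.0 29.0 90.0 [ 0.5677 -0.2657  0.012 ] [[0.604, -0.224], [0.604, -0.311], [0.532, -0.307], [0.532, -0.221]]
caps side
side 228.5 352.0 14.0 13.0 90.0 [ 0.4541 -0.3813  0.012 ] [[0.438, -0.363], [0.467, -0.363], [0.47, -0.399], [0.442, -0.399]]
side 228.0 297.5 11.0 12.0 90.0 [ 0.4385 -0.2263  0.012 ] [[0.422, -0.209], [0.451, -0.209], [0.454, -0.243], [0.426, -0.243]]
strip side
side 272.0 247.0 44.0 84.0 90.0 [ 0.5395 -0.0617  0.022 ] [[0.421, 0.026], [0.652, 0.025], [0.647, -0.141], [0.436, -0.141]]
```

View pics/crop0.png

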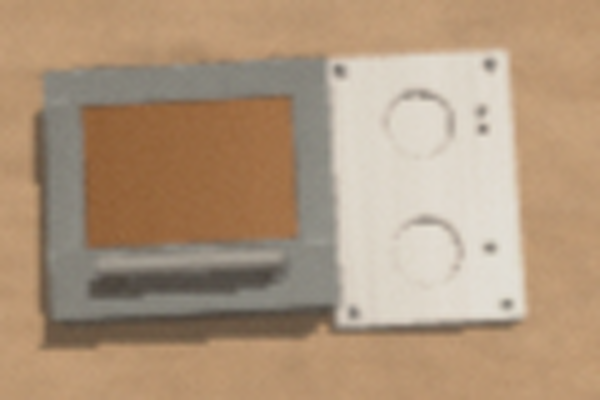

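Crop: the pockets are at about (300.6,235.0) near and (298.8,209.8) far, 25 px apart, which matches 76 mm. The box is yawed about +3.5°. I'll use tool y along box x throughout, since that clears the bar and box wall. First move is towards the caps.

```bash
python3 -m jog '-.148 -.102 0 0;-.148 -.102 0 0;-.148 -.102 0 0;-.148 -.102 0 0;-.148 -.102 0 0;-.148 -.102 0 0;-.148 -.102 0 0;-.148 -.102 0 0;-.148 -.102 0 0;-.148 -.102 0 0;0 0 0 1;0 0 0 1' 0.7 10
python3 -m jog '0 0 0 1;0 0 0 1;0 0 0 1;0 0 0 1;0 0 0 1;0 0 0 1;0 0 0 1;0 0 0 1;0 0 0 1;0 0 0 1;0 0 0 0.2;0 0 0 0'
python3 - <<'E'
from h import *
s=arm.get_state();print(s['tool_pos'],s['ee_rot'],s['q'])
for uv in ((300.1,234.6),(298.3,209.4)):print(ray('top',uv,.022))
# box yaw from strip edges / lid edges in crop coords
for a,b in (((525,318),(508,50)),((335,325),(327,57)),((50,318),(42,75))):
    A,B=[ray('top',(215+(p[0]+.5)/5-.5,185+(p[1]+.5)/5-.5),.022) for p in (a,b)];d=B-A;print(np.degrees(np.arctan2(d[1],d[0])),np.linalg.norm(d))
E
```

```text
t: 1.3
tool_pos: [0.4519, 0.2974, 0.21]
ee_rot: [-0.0, 0.223, 0.975, -0.0]
ft_force: [0.1, 0.2, -0.1]
opening: 0.0608
grasp_force: 0.0
t: 2.5
tool_pos: [0.4506, 0.2994, 0.2101]
ee_rot: [-0.0, 0.684, 0.729, -0.0]
ft_force: [1.1, 0.0, 0.3]
opening: 0.0609
grasp_force: 0.0
[0.45064842 0.29935214 0.21005981] [-4.41189854e-05  6.84427028e-01  7.29081312e-01 -2.84025019e-04] [-0.90289771  0.08676328  0.28500193  1.73338195 -0.02509162  1.32557949
 -0.54964322]
[ 0.49849482 -0.04291823  0.022     ]
[ 0.57351991 -0.03823198  0.022     ]
2.7099197666410495 0.15988977113103006
1.6316015333163125 0.15951640005636694
3.0629579108437612 0.1445343861993933
```

```bash
python3 -m jog '-.2 -.01 0 0;-.2 -.01 0 0;-.2 -.01 0 0;-.2 -.01 0 0;-.2 -.01 0 0;-.2 -.01 0 0;-.2 -.01 0 0;-.2 -.01 0 0;-.2 -.01 0 0;-.2 -.01 0 0;-.2 -.01 0 0;0 0 0 0'
python3 - <<'E'
from h import *
m=viewer.camera_model('wrist');print(arm.get_state()['tool_pos'],np.round(m['camera_matrix'],1).tolist(),np.round(m['cam_to_world'],3).tolist())
im=viewer.capture('wrist')[:,:,::-1];cv2.imwrite('pics/w1.png',im)
for p in ((.4385,-.2263,.016),(.4537,-.377,.016)):print(proj('wrist',p))
E
```

```text
t: 3.7
tool_pos: [0.455, -0.2586, 0.2109]
ee_rot: [0.002, 0.688, 0.725, -0.002]
ft_force: [-0.9, -1.0, -0.9]
opening: 0.061
grasp_force: 0.0
[ 0.45500877 -0.25862553  0.2108829 ] [[345.5, 0.0, 279.9], [0.0, 345.5, 209.9], [0.0, 0.0, 1.0]] [[0.999, 0.05, 0.013, 0.451], [0.052, -0.962, -0.268, -0.186], [-0.001, 0.268, -0.963, 0.384], [0.0, 0.0, 0.0, 1.0]]
[265.51204512 156.97556848]
[272.71897457 286.28006546]
```

View pics/w1.png

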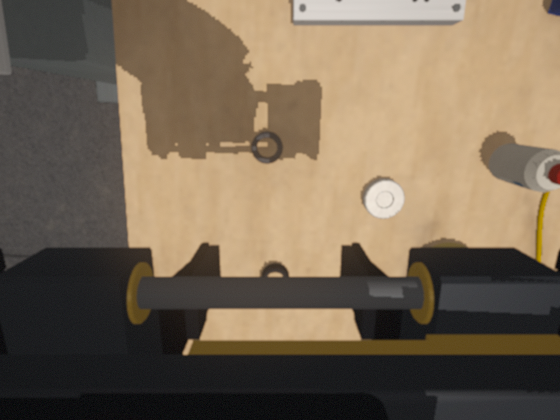

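The wrist view shows cap A at (266,147), unobstructed, and cap B partly hidden at (274,272) behind the gripper. I'll combine this with the top and side views.

```bash
python3 - <<'E'
from h import *
w=cv2.imread('pics/w1.png')
print('wrist A eye',ray('wrist',(266,147.5),.016))
g=cv2.cvtColor(cv2.GaussianBlur(w,(3,3),0),6)
c=cv2.HoughCircles(cv2.resize(g[115:180,230:305],None,fx=4,fy=4,interpolation=cv2.INTER_CUBIC),cv2.HOUGH_GRADIENT,1.5,300,param1=80,param2=15,minRadius=55,maxRadius=80)
if c is not None:
    u=230+(c[0,0,0]+.5)/4-.5;v=115+(c[0,0,1]+.5)/4-.5;print('hough',u,v,c[0,0,2]/4,ray('wrist',(u,v),.016))
t=cv2.imread('pics/top0.png').astype(int);s=cv2.imread('pics/side0.png').astype(int)
for n,im,rois in (('top',t,((350,245,372,267),(402,240,424,262))),('side',s,((216,286,242,310),(216,340,243,364)))):
    for x0,y0,x1,y1 in rois:
        r=im[y0:y1,x0:x1].sum(2)
        bg=np.median(r);m=(r<bg*.55).astype('uint8')
        c=max(cv2.findContours(m,0,1)[0],key=cv2.contourArea);(x,y),(W,H),a=cv2.fitEllipse(c);b=cv2.boundingRect(c)
        print(n,x+x0,y+y0,W,H,b,ray(n,(x+x0,y+y0),.009))
E
```

```text
wrist A eye [ 0.43857081 -0.21635899  0.016     ]
hough 266.5625 147.4375 15.6625 [ 0.4391588  -0.21626111  0.016     ]
top 360.0206518173218 256.01177406311035 9.253283500671387 9.859891891479492 (5, 8, 6, 9) [ 0.43697702 -0.21895406  0.009     ]
top 412.211630821228 250.2112226486206 10.034745216369629 11.32004165649414 (5, 5, 12, 11) [ 0.45405603 -0.37327277  0.009     ]
side 227.98359394073486 297.9566869735718 12.196378707885742 12.771467208862305 (6, 6, 13, 13) [ 0.43808392 -0.22513976  0.009     ]
side 228.88134670257568 351.80874252319336 14.153042793273926 14.576258659362793 (6, 5, 15, 15) [ 0.45449405 -0.37868593  0.009     ]
```

```bash
python3 -m jog '.043 -.0143 .135 0;.043 -.0143 .135 0;.043 -.0143 .135 0;.043 -.0143 .135 0;0 0 0 0;0 0 0 0'
python3 - <<'E'
from h import *
m=viewer.camera_model('wrist');s=arm.get_state();print(s['tool_pos'],s['ee_rot'])
im=viewer.capture('wrist')[:,:,::-1];cv2.imwrite('pics/w2.png',im)
for p in ((.4385,-.2165,.016),s['tool_pos']-[0,0,.025]):print(proj('wrist',p))
E
```

```text
t: 4.35
tool_pos: [0.4407, -0.2078, 0.0759]
ee_rot: [-0.0, 0.684, 0.729, -0.0]
ft_force: [0.7, -0.4, 0.6]
opening: 0.0608
grasp_force: 0.0
[ 0.44065715 -0.20777818  0.07585732] [-8.98502266e-05  6.84185199e-01  7.29308306e-01 -1.10458181e-05]
[274.92166609 230.62010507]
[278.57250318 235.66177904]
```

View pics/w2.png

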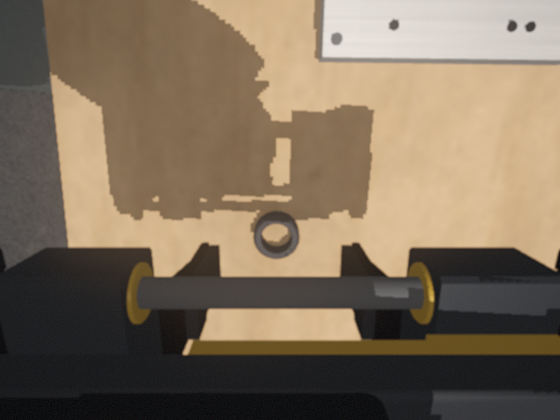

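Cap A shows at (276,234), centred between the fingers in the image; I'll fit the ring and convert it.

```bash
cat >> h.py <<'E'
def ring(im,x0,y0,x1,y1,rmin,rmax):
    g=cv2.cvtColor(im,6)[y0:y1,x0:x1];m=cv2.morphologyEx((g<85).astype('uint8'),cv2.MORPH_OPEN,np.ones((3,3)))
    c=max(cv2.findContours(m,0,1)[0],key=cv2.contourArea);(x,y),r=cv2.minEnclosingCircle(c);return x+x0,y+y0,r,cv2.boundingRect(c)
E
python3 - <<'E'
from h import *
w=cv2.imread('pics/w2.png');print(ring(w,240,200,315,268,15,30))
g=cv2.cvtColor(w,6);c=cv2.HoughCircles(cv2.resize(g[200:270,240:315],None,fx=4,fy=4,interpolation=cv2.INTER_CUBIC),cv2.HOUGH_GRADIENT,1.5,300,param1=80,param2=15,minRadius=75,maxRadius=105)[0,0]/4
u,v=240+c[0],200+c[1];print(u,v,c[2]);
for z in (.008,.016):print(ray('wrist',(u,v),z))
s=arm.get_state();print(s['tool_pos'],s['ft_force'])
E
```

```text
(275.0, 226.0, 20.223848342895508, (15, 11, 41, 19))
276.5625 235.8125 22.9125
[ 0.44001638 -0.22319564  0.008     ]
[ 0.43990817 -0.2203502   0.016     ]
[ 0.44166852 -0.20867291  0.0768673 ] [ 0.31464224 -0.37990346 -0.27174834]
```

```bash
python3 -m jog '-.022 -.004 0 0;-.022 -.004 0 0;0 0 .06 0;0 0 .06 0;0 0 .055 0;0 0 0 0;0 0 0 0;0 0 0 0'
python3 -m jog '0 0 0 0;0 0 0 0;0 0 0 0;0 0 0 0;0 0 0 0;0 0 0 0;0 0 0 0' 0 12
```

```text
t: 5.2
tool_pos: [0.4396, -0.2201, 0.0323]
ee_rot: [0.001, 0.685, 0.728, 0.0]
ft_force: [0.3, -0.3, 0.4]
opening: 0.0606
grasp_force: 0.0
t: 5.9
tool_pos: [0.439, -0.2195, 0.0316]
ee_rot: [-0.0, 0.685, 0.728, 0.0]
ft_force: [0.8, -0.5, -0.7]
opening: 0.0132
grasp_force: 0.0
```

```bash
python3 - <<'E'
from h import *
s=arm.get_state();print(s['opening'],s['grasp_force'])
a=viewer.capture('wrist')[:,:,::-1];b=viewer.capture('side')[:,:,::-1]
print(proj('wrist',s['tool_pos']-[0,0,.025]),proj('side',s['tool_pos']))
u,v=proj('side',s['tool_pos']).astype(int)
b=cv2.resize(b[v-50:v+55,u-70:u+70],(560,420),interpolation=cv2.INTER_CUBIC)
cv2.imwrite('pics/w3.png',cv2.resize(np.vstack([a[150:330,:],b]),(560,600)))
E
```

```text
0.013204304525125443 0.0
[280.25159702 237.70879591] [227.82281106 289.90231427]
```

View pics/w3.png

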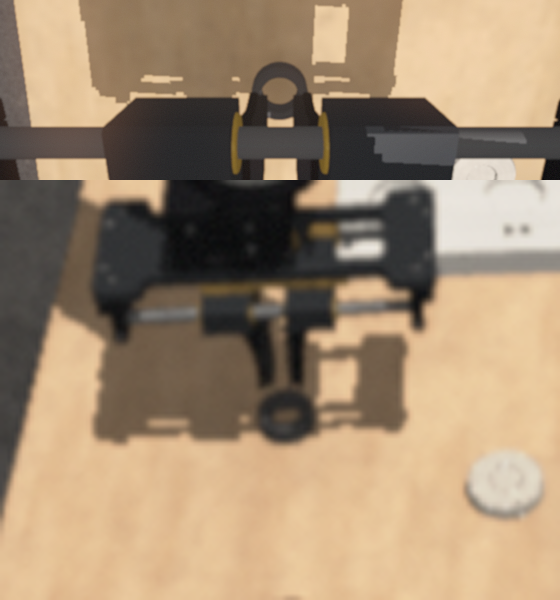

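The fingers closed to 13 mm with no grip force. In both views the visible tips (side v≈289, wrist v≈245) look higher than the state suggests, and the cap is still in place at side (228.7,297.5). Before acting, I'll let the fingers finish closing and check the numbers.

```bash
python3 -m jog '0 0 0 0;0 0 0 0;0 0 0 0'
python3 - <<'E'
from h import *
s=arm.get_state();print({k:np.round(s[k],3) for k in('tool_pos','ee_rot','opening','grasp_force','ft_force','q')})
for f in (-.03,-.02,-.01,0,.01,.02,.025): print(f,proj('wrist',s['tool_pos']-[0,0,f]),proj('side',s['tool_pos']-[0,0,f]))
a=viewer.capture('wrist')[:,:,::-1];b=viewer.capture('side')[:,:,::-1]
A=cv2.resize(a[205:305,210:350],(560,400),interpolation=cv2.INTER_CUBIC);A=cv2.convertScaleAbs(A,alpha=2,beta=20)
B=cv2.resize(b[275:310,190:270],(560,200*245//200),interpolation=cv2.INTER_CUBIC)[:200];B=cv2.convertScaleAbs(B,alpha=2,beta=20)
cv2.imwrite('pics/w4.png',np.vstack([A,B]))
E
```

```text
t: 6.3
tool_pos: [0.439, -0.2196, 0.0316]
ee_rot: [-0.0, 0.685, 0.728, 0.0]
ft_force: [0.2, 0.6, -0.3]
opening: 0.0005
grasp_force: 0.0
{'tool_pos': array([ 0.439, -0.22 ,  0.032]), 'ee_rot': array([-0.   ,  0.685,  0.728,  0.   ]), 'opening': np.float64(0.001), 'grasp_force': np.float64(0.0), 'ft_force': array([ 0.155,  0.574, -0.254]), 'q': array([-0.387,  0.208,  0.871,  2.061, -0.195,  0.955,  0.648])}
-0.03 [280.22410377 278.83891541] [226.80714005 281.3408006 ]
-0.02 [280.22107884 269.41837216] [227.14736967 284.22447383]
-0.01 [280.21838413 261.02624831] [227.4841853  287.07921126]
0 [280.21596836 253.50285498] [227.81763808 289.90544627]
0.01 [280.21379037 246.71993743] [228.14777811 292.70360358]
0.02 [280.21181669 240.57330323] [228.47465453 295.47409954]
0.025 [280.21089768 237.7112549 ] [228.63688397 296.84910238]
```

View pics/w4.png

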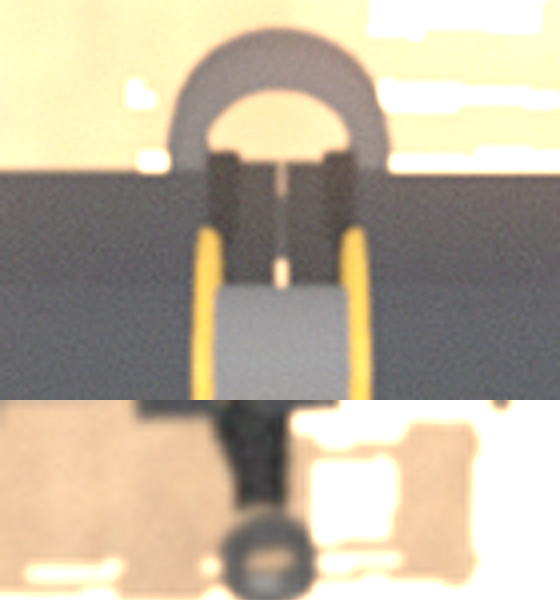

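Picture: the fingers are fully shut, with tips at wrist v≈244 in front of the cap's hole and the rim (centre v≈239) untouched behind them. So the tips are above the rim, higher than the state plus tcp_to_tips gives. I'll check with a gentle open descent, reading the force.

```bash
python3 -m jog '0 0 -.1 0;0 0 0 0;0 0 0 0;0 0 0 0;0 0 0 0;0 0 0 0;0 0 .05 0;0 0 .05 0;0 0 0 0;0 0 0 0' .7
python3 -m jog '0 0 .012 0;0 0 .012 0;0 0 0 0'
python3 -m jog '0 0 .012 0;0 0 0 0'
python3 -m jog '0 0 .012 0;0 0 0 0'
```

```text
t: 7.4
tool_pos: [0.4382, -0.2196, 0.0308]
ee_rot: [-0.001, 0.685, 0.728, -0.001]
ft_force: [-1.0, -0.7, -0.4]
opening: 0.0599
grasp_force: 0.0
t: 7.7
tool_pos: [0.4388, -0.2195, 0.0254]
ee_rot: [-0.0, 0.685, 0.729, -0.0]
ft_force: [0.2, -0.1, 0.2]
opening: 0.0609
grasp_force: 0.0
t: 7.9
tool_pos: [0.4388, -0.2194, 0.0224]
ee_rot: [-0.0, 0.685, 0.729, -0.0]
ft_force: [-0.8, -0.4, 0.4]
opening: 0.061
grasp_force: 0.0
t: 8.1
tool_pos: [0.4388, -0.2194, 0.0193]
ee_rot: [-0.0, 0.685, 0.729, -0.0]
ft_force: [-0.1, -0.3, 0.1]
opening: 0.061
grasp_force: 0.0
```

No contact even with the nominal tips 6 mm below the bench, so the real tips are shorter than tcp_to_tips. I'll keep stepping down until they touch the bench.

```bash
for i in 1 ; do :; done
python3 -m jog '0 0 .012 0;0 0 .012 0;0 0 0 0' | grep -E 'tool_pos|ft_f'
python3 -m jog '0 0 .01 0;0 0 0 0'| grep -E 'tool_pos|ft_f'
python3 -m jog '0 0 .01 0;0 0 0 0'| grep -E 'tool_pos|ft_f'
```

```text
tool_pos: [0.4386, -0.2194, 0.0131]
ft_force: [0.5, -0.3, 0.2]
tool_pos: [0.4388, -0.2195, 0.0108]
ft_force: [0.6, -0.1, 0.8]
tool_pos: [0.4388, -0.2195, 0.0083]
ft_force: [0.3, 0.3, -0.5]
```

```bash
python3 -m jog '0 0 .01 0;0 0 0 0'| grep -E 'tool_pos|ft_f'
python3 -m jog '0 0 0 0;0 0 0 0;0 0 0 0;0 0 0 0;0 0 0 0;0 0 0 0' 0.3 6
```

```text
tool_pos: [0.4388, -0.2195, 0.0058]
ft_force: [-0.2, -0.9, -0.0]
t: 9.6
tool_pos: [0.439, -0.2195, 0.0061]
ee_rot: [-0.0, 0.685, 0.728, 0.0]
ft_force: [0.2, -0.7, -0.7]
opening: 0.0279
grasp_force: 0.0
```

```bash
python3 - <<'E'
from h import *
s=arm.get_state();print({k:np.round(s[k],3) for k in('tool_pos','opening','grasp_force','ft_force')})
a=viewer.capture('wrist')[:,:,::-1];b=viewer.capture('side')[:,:,::-1]
A=cv2.resize(a[195:295,210:350],(560,400),interpolation=cv2.INTER_CUBIC);A=cv2.convertScaleAbs(A,alpha=2,beta=20)
B=cv2.resize(b[275:310,190:270],(560,245),interpolation=cv2.INTER_CUBIC)[:200];B=cv2.convertScaleAbs(B,alpha=2,beta=20)
cv2.imwrite('pics/w5.png',np.vstack([A,B]))
E
```

```text
{'tool_pos': array([ 0.439, -0.22 ,  0.006]), 'opening': np.float64(0.028), 'grasp_force': np.float64(0.0), 'ft_force': array([ 0.23 , -0.694, -0.669])}
```

View pics/w5.png

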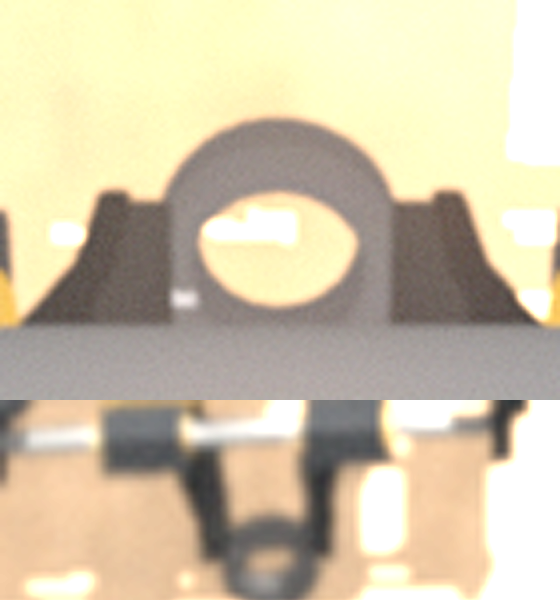

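The fingers are at the cap's sides, but their inner edges (±28 px at 28 mm opening) cover the rim. That puts the tips about 12 mm behind the TCP, just above the cap. I'll open, go 10 mm lower and close again.

```bash
python3 -m jog '0 0 -.01 0;0 0 0 0;0 0 0 0;0 0 0 0;0 0 0 0' .6
python3 -m jog '0 0 .013 0;0 0 .013 0;0 0 0 0;0 0 0 0' | grep -E 'tool_pos|ft_f'
python3 -m jog '0 0 .012 0;0 0 .012 0;0 0 0 0;0 0 0 0' | grep -E 'tool_pos|ft_f'
python3 -m jog '0 0 0 0;0 0 0 0;0 0 0 0;0 0 0 0;0 0 0 0' 0.3 8
```

```text
t: 10.2
tool_pos: [0.439, -0.2195, 0.0086]
ee_rot: [-0.0, 0.685, 0.729, 0.0]
ft_force: [0.1, 0.3, 0.3]
opening: 0.0509
grasp_force: 0.0
tool_pos: [0.4388, -0.2195, 0.0019]
ft_force: [-0.8, -0.2, 0.3]
tool_pos: [0.4388, -0.2196, -0.004]
ft_force: [-0.2, -0.2, -0.0]
t: 11.5
tool_pos: [0.4391, -0.2196, -0.0038]
ee_rot: [0.0, 0.685, 0.728, 0.0]
ft_force: [-0.5, 0.3, 0.6]
opening: 0.0329
grasp_force: 8.0
```

Gripped: 32.9 mm at 8 N. I'll lift, move in front of the strip, then measure the pockets and the held cap from the wrist camera.

```bash
python3 -m jog '0 0 -.16 0;0 0 -.16 0;.18 .13 0 0;.18 .13 0 0;0 0 0 0;0 0 0 0;0 0 0 0;0 0 0 0'
python3 - <<'E'
from h import *
s=arm.get_state();p=s['tool_pos'];a=viewer.capture('wrist')[:,:,::-1]
cv2.imwrite('pics/w6.png',a);np.save('p6.npy',p)
print(p,[proj('wrist',q) for q in ((.4985,-.0429,.022),(.5735,-.0382,.022),p+[0,0,.02])])
E
```

```text
t: 12.3
tool_pos: [0.4916, -0.1364, 0.0759]
ee_rot: [-0.0, 0.686, 0.728, -0.0]
ft_force: [-0.5, 0.2, -0.1]
opening: 0.0328
grasp_force: 8.0
[ 0.49158187 -0.13644582  0.0759328 ] [array([300.16630705,  80.25899571]), array([421.58282813,  79.7742907 ]), array([280.02017873, 269.52172682])]
```

View pics/w6.png

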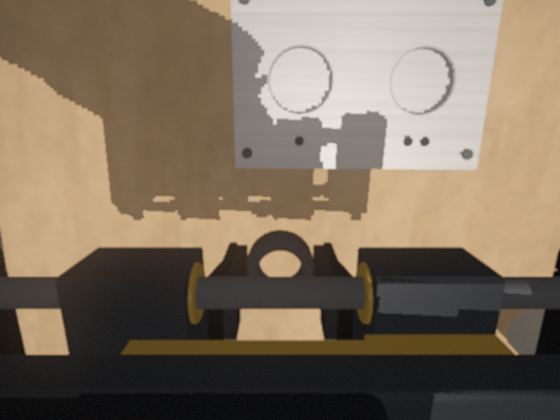

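The wrist view shows the pockets at about (300,79) and (421,80), matching the top-view predictions (300.2,80.3) and (421.6,79.8) within a pixel. The held cap's near bottom edge is at v≈231, slightly lower than it would be if centred. I'll fit both numerically.

```bash
cat >> h.py <<'E'
from scipy.optimize import least_squares
def heldcap(a,p):
    "y (and x) offset of held cap from TCP from the near arc of its lower outer edge"
    g=cv2.cvtColor(a,6).astype(float);pts=[]
    for u in range(262,299,2):
        col=g[205:262,u];d=np.diff(cv2.GaussianBlur(col.reshape(-1,1),(1,3),0).ravel());k=np.argmin(d[:45]);pts.append((u,205+k+.5))
    pts=np.array(pts)
    def res(o):
        th=np.linspace(.2,np.pi-.2,60);c=np.array([proj('wrist',p+[o[0]+.017*np.cos(t),o[1]+.017*np.sin(t),.0038]) for t in th])
        c=c[np.argsort(c[:,0])];return np.interp(pts[:,0],c[:,0],c[:,1])-pts[:,1]
    r=least_squares(res,[0,0],loss='soft_l1',diff_step=1e-3,x_scale=.001);return r.x,np.median(abs(r.fun)),pts[:,1]
E
python3 - <<'E'
from h import *
a=cv2.imread('pics/w6.png');p=np.load('p6.npy')
print(heldcap(a,p))
g=cv2.cvtColor(a,6)
for x0 in (255,378):
    R=cv2.resize(g[35:125,x0:x0+90],None,fx=4,fy=4,interpolation=cv2.INTER_CUBIC)
    c=cv2.HoughCircles(R,cv2.HOUGH_GRADIENT,1.5,500,param1=60,param2=15,minRadius=110,maxRadius=145)
    if c is not None:
        c=c[0,0]/4;print(x0+c[0],35+c[1],c[2],ray('wrist',(x0+c[0]-.4,35+c[1]-.4),.022))
E
```

```text
(array([-4.55381327e-05, -2.38729013e-03]), np.float64(0.23164518779759646), array([235.5, 233.5, 233.5, 232.5, 231.5, 230.5, 230.5, 230.5, 229.5,
       229.5, 230.5, 230.5, 230.5, 231.5, 231.5, 232.5, 233.5, 234.5,
       235.5]))
299.4375 80.9375 32.7125 [ 0.49781396 -0.04310293  0.022     ]
422.0625 79.0625 32.7125 [ 0.5734415  -0.03755598  0.022     ]
```

```bash
python3 -m jog '.127 .016 0 0;.127 .016 0 0;.127 .016 0 0;0 0 0 0;0 0 0 0;0 0 0 0'
python3 -c "
from h import *
s=arm.get_state();p=s['tool_pos'];print(p,heldcap(viewer.capture('wrist')[:,:,::-1],p)[:2])"
```

```text
t: 12.95
tool_pos: [0.4983, -0.0409, 0.0761]
ee_rot: [0.0, 0.686, 0.728, -0.0]
ft_force: [-0.2, -0.8, -0.3]
opening: 0.0329
grasp_force: 8.0
[ 0.49833986 -0.04094395  0.07614325] (array([-5.36409957e-05, -2.68273545e-03]), np.float64(0.14886673238223125))
```

```bash
python3 -m jog '.002 0 .09 0;0 0 .08 0;0 0 .05 0;0 0 .016 0;0 0 0 0;0 0 0 0;0 0 0 0' | grep -E 't:|tool_pos|ft_f'
python3 -m jog '0 0 .006 0;0 0 0 0;0 0 .004 0;0 0 0 0;0 0 0 0' | grep -E 'tool_pos|ft_f'
python3 -m jog '0 0 .004 0;0 0 0 0;0 0 0 0' | grep -E 'tool_pos|ft_f'
```

```text
t: 13.7
tool_pos: [0.4993, -0.0388, 0.0179]
ee_rot: [0.0, 0.685, 0.728, 0.001]
ft_force: [0.6, -0.4, 0.3]
tool_pos: [0.4985, -0.0387, 0.0146]
ft_force: [0.0, -0.3, -0.0]
tool_pos: [0.4985, -0.0388, 0.0136]
ft_force: [-0.0, 0.4, 0.8]
```

```bash
python3 -m jog '-.005 0 0 0;0 0 .004 0;0 0 0 0;0 0 0 0' | grep -E 'tool_pos|ft_f'
python3 -m jog '0 0 .004 0;0 0 0 0;0 0 0 0' | grep -E 'tool_pos|ft_f'
```

```text
tool_pos: [0.4986, -0.04, 0.0126]
ft_force: [-0.2, 0.7, 1.0]
tool_pos: [0.4987, -0.04, 0.012]
ft_force: [-1.6, 0.4, 6.1]
```

Contact came at exactly the expected seated height (TCP z 0.012). Releasing and lifting.

```bash
python3 -m jog '0 0 -.003 0;0 0 0 0;0 0 0 0;0 0 0 0;0 0 0 0' .55 | grep -E 'tool_pos|ft_f|open'
python3 -m jog '0 0 -.12 0;0 0 -.16 0;-.18 0 0 0;-.18 -.02 0 0;0 0 0 0;0 0 0 0;0 0 0 0'
python3 - <<'E'
from h import *
s=arm.get_state();p=s['tool_pos'];a=viewer.capture('wrist')[:,:,::-1].copy();cv2.imwrite('pics/w7.png',a)
q=[proj('wrist',c) for c in ((.498,-.043,.032),(.498,-.043,.016))];print(q)
u,v=q[0].astype(int);g=cv2.cvtColor(a,6)[v-45:v+45,u-45:u+45]
m=cv2.morphologyEx((g<60).astype('uint8'),cv2.MORPH_OPEN,np.ones((3,3)))
for c in cv2.findContours(m,0,1)[0]:
    if cv2.contourArea(c)>150:b=cv2.boundingRect(c);print(b[0]+u-45,b[1]+v-45,b[2:],cv2.contourArea(c))
th=np.linspace(0,2*np.pi,73)
for z in (.016,.032):
    e=np.array([proj('wrist',(.498+.017*np.cos(t),-.043+.017*np.sin(t),z)) for t in th]);print(z,e.min(0),e.max(0))
print(p)
E
```

```text
tool_pos: [0.4985, -0.04, 0.0122]
ft_force: [0.2, 0.4, -0.3]
opening: 0.0478
t: 16.4
tool_pos: [0.4991, -0.129, 0.082]
ee_rot: [-0.0, 0.685, 0.729, 0.0]
ft_force: [0.1, 0.8, 0.2]
opening: 0.0478
grasp_force: 0.0
[array([287.2661819 ,  92.40833984]), array([286.79861218,  94.0025544 ])]
0.016 [261.01239224  66.29522273] [312.6137481  120.64459103]
0.032 [259.60461769  62.60749674] [314.96102334 120.98174638]
[ 0.49906554 -0.12899594  0.08202666]
```

```bash
python3 - <<'E'
from h import *
a=cv2.imread('pics/w7.png');g=cv2.cvtColor(a,6)[45:140,240:335]
for th in (75,85,95):
    m=cv2.morphologyEx((g<th).astype('uint8'),cv2.MORPH_OPEN,np.ones((3,3)))
    for c in cv2.findContours(m,0,1)[0]:
        if cv2.contourArea(c)>150:b=cv2.boundingRect(c);print(th,b[0]+240,b[1]+45,b[0]+b[2]+240,b[1]+b[3]+45,cv2.contourArea(c))
print(g[::8,46],g[47,::8])
E
```

```text
95 262 64 281 114 163.0
[211 211 132 102 215 217 221 225 102  82 164 128] [123 126 121  83 205 220 221 222 116 103 213 222]
```

Cap A's silhouette, about 262–314 × 62–118, matches a flat cap seated in pocket one. On to cap B.

```bash
python3 -m jog '-.195 -.046 0 0;-.195 -.046 0 0;-.195 -.046 0 0;-.195 -.046 0 0;-.195 -.046 0 0;0 0 0 0;0 0 0 0;0 0 0 0;0 0 0 0' .7
cat > fitb.py <<'E'
from h import *
s=arm.get_state();p=s['tool_pos'];a=viewer.capture('wrist')[:,:,::-1].copy();cv2.imwrite('pics/w8.png',a)
b=np.array([.4555,-.376,0]);u0,v0=proj('wrist',b+[0,0,.008]);print(u0,v0)
g=cv2.cvtColor(a,6).astype(float);y0=int(v0-45);pts=[]
for u in range(int(u0)-14,int(u0)+15,2):
    d=np.diff(cv2.GaussianBlur(g[y0:y0+45,u].reshape(-1,1),(1,3),0).ravel());pts.append((u,y0+np.argmin(d)+.5))
pts=np.array(pts);th=np.linspace(.2,np.pi-.2,50)
def res(o):
    c=np.array([proj('wrist',b+[o[0]+.017*np.cos(t),o[1]+.017*np.sin(t),0]) for t in th]);c=c[np.argsort(c[:,0])];return np.interp(pts[:,0],c[:,0],c[:,1])-pts[:,1]
r=least_squares(res,[0,0],loss='soft_l1',diff_step=1e-3,x_scale=.001);c=b+[*r.x,0]
print(c,np.median(abs(r.fun)),pts[:,1],'tcp',p);d=c-p
R=s['ee_rot'];ya=2*np.arctan2(R[2],R[1])-np.pi/2;Y=np.array([np.cos(ya),np.sin(ya)]);X=np.array([-Y[1],Y[0]])
print('rows x,y,z(to -.004):',X@d[:2]/.25,Y@d[:2]/.25,(p[2]+.004)/.25,np.degrees(ya))
E
python3 fitb.py
```

```text
t: 17.35
tool_pos: [0.4583, -0.3738, 0.082]
ee_rot: [-0.0, 0.684, 0.73, 0.001]
ft_force: [-0.4, -0.5, 1.0]
opening: 0.0608
grasp_force: 0.0
276.40691546646235 217.6210262972251
[ 0.46271491 -0.36550476  0.        ] 1.4357087601762544 [197.5 196.5 195.5 194.5 179.5 179.5 179.5 180.5 180.5 180.5 180.5 180.5
 180.5 197.5 199.5] tcp [ 0.45832095 -0.37379966  0.0820246 ]
rows x,y,z(to -.004): 0.03195516806922438 0.019714549397167803 0.3440984102423039 3.7612667834390012
```

```bash
sed -i 's/y0=int(v0-45)/y0=int(v0-33)/; s/y0+45,u/y0+33,u/' fitb.py; python3 fitb.py
```

```text
276.6719398981141 217.0846731345677
[ 0.45453335 -0.37662821  0.        ] 0.17790862135268526 [197.5 196.5 195.5 194.5 193.5 193.5 193.5 193.5 193.5 193.5 194.5 194.5
 214.5 196.5 198.5] tcp [ 0.45822359 -0.37409046  0.08215483]
rows x,y,z(to -.004): -0.009165844527018383 -0.015392074823316674 0.34461933395263405 3.742696790414333
```

```bash
python3 -m jog '-.009 -.015 0 0;0 0 .12 0;0 0 .12 0;0 0 .08 0;0 0 .024 0;0 0 0 0;0 0 0 0;0 0 0 0' | grep -E 'tool_pos|ft_f'
python3 -m jog '0 0 0 0;0 0 0 0;0 0 0 0;0 0 0 0;0 0 0 0;0 0 0 0' 0.3 8
```

```text
tool_pos: [0.454, -0.3797, -0.0023]
ft_force: [-0.4, 0.1, 0.1]
t: 18.85
tool_pos: [0.4532, -0.379, -0.0036]
ee_rot: [0.0, 0.685, 0.728, 0.0]
ft_force: [0.6, -0.0, 0.2]
opening: 0.0329
grasp_force: 8.0
```

```bash
python3 -m jog '0 0 -.165 0;0 0 -.165 0;.161 .09 0 0;.161 .09 0 0;.161 .09 0 0;.161 .09 0 0;.161 .09 0 0;.161 .09 0 0;0 0 0 0;0 0 0 0;0 0 0 0;0 0 0 0'
python3 - <<'E'
from h import *
s=arm.get_state();p=s['tool_pos'];a=viewer.capture('wrist')[:,:,::-1].copy();cv2.imwrite('pics/w9.png',a)
o=heldcap(a,p);print(o)
g=cv2.cvtColor(a,6);u,v=proj('wrist',(.5735,-.038,.022)).astype(int)
R=cv2.resize(g[v-45:v+45,u-45:u+45],None,fx=4,fy=4,interpolation=cv2.INTER_CUBIC)
c=cv2.HoughCircles(R,cv2.HOUGH_GRADIENT,1.5,500,param1=60,param2=15,minRadius=100,maxRadius=145)[0,0]/4
print(u,v,u-45+c[0],v-45+c[1],c[2],ray('wrist',(u-45+c[0]-.4,v-45+c[1]-.4),.022))
R=s['ee_rot'];ya=2*np.arctan2(R[2],R[1])-np.pi/2;Y=np.array([np.cos(ya),np.sin(ya)]);X=np.array([-Y[1],Y[0]])
d=np.array([.5735,-.038])-p[:2]-o[0];print(p,X@d/.25,Y@d/.25)
E
```

```text
t: 20.05
tool_pos: [0.5723, -0.1316, 0.0789]
ee_rot: [0.0, 0.686, 0.727, -0.0]
ft_force: [0.3, -0.4, 0.7]
opening: 0.0327
grasp_force: 8.0
(array([-0.00018809,  0.0029935 ]), np.float64(0.16808472092046145), array([225.5, 224.5, 223.5, 222.5, 221.5, 221.5, 220.5, 220.5, 220.5,
       220.5, 220.5, 220.5, 220.5, 221.5, 221.5, 222.5, 223.5, 224.5,
       225.5]))
290 80 290.9375 80.9375 33.5125 [ 0.57343489 -0.03825145  0.022     ]
[ 0.57232937 -0.13161284  0.07893837] 0.361541926379636 0.026585702869311306
```

```bash
python3 -m jog '.12 .009 0 0;.12 .009 0 0;.12 .009 0 0;0 0 0 0;0 0 0 0;0 0 .09 0;0 0 .08 0;0 0 .06 0;0 0 0 0;0 0 0 0;0 0 0 0' | grep -E 'tool_pos|ft_f'
```

```text
tool_pos: [0.5752, -0.0401, 0.0224]
ft_force: [0.8, -0.1, -0.2]
```

```bash
python3 -m jog '-.004 -.004 0 0;0 0 0 0;0 0 0 0' | grep -E 'tool_pos|ft_f'
python3 -m jog '0 0 .012 0;0 0 .012 0;0 0 0 0;0 0 0 0' | grep -E 'tool_pos|ft_f'
```

```text
tool_pos: [0.5736, -0.0404, 0.0218]
ft_force: [-0.1, 0.2, 0.2]
tool_pos: [0.5732, -0.0405, 0.0151]
ft_force: [0.4, -0.4, -0.1]
```

```bash
python3 -m jog '0 0 .006 0;0 0 .004 0;0 0 0 0;0 0 0 0' | grep -E 'tool_pos|ft_f'
python3 -m jog '0 0 .004 0;0 0 0 0;0 0 0 0' | grep -E 'tool_pos|ft_f'
```

```text
tool_pos: [0.5733, -0.0405, 0.0128]
ft_force: [-0.1, -0.8, -0.5]
tool_pos: [0.5736, -0.0405, 0.0123]
ft_force: [-1.1, -0.5, 4.0]
```

Seated at the same height as the first. I'll release, rise and look at the caps and the bar.

```bash
python3 -m jog '0 0 -.003 0;0 0 0 0;0 0 0 0;0 0 0 0;0 0 0 0' .52 | grep -E 'tool_pos|ft_f|open'
python3 -m jog '0 0 -.12 0;0 0 -.19 0;0 0 -.19 0;0 0 -.19 0;0 0 -.1 0;.09 -.155 0 0;.09 -.155 0 0;0 0 0 0;0 0 0 0;0 0 0 0;0 0 0 0'
python3 - <<'E'
from h import *
s=arm.get_state();p=s['tool_pos'];np.save('p10.npy',p);a=viewer.capture('wrist')[:,:,::-1].copy()
m=viewer.camera_model('wrist');np.save('T10.npy',m['cam_to_world'])
b=viewer.capture('side')[:,:,::-1];cv2.imwrite('pics/w10raw.png',a)
print(p,proj('side',(.4985,-.043,.025)),proj('side',(.5735,-.038,.025)))
B=cv2.resize(b[205:270,230:314],(560,433),interpolation=cv2.INTER_CUBIC)[:180+20]
B=cv2.resize(b[225:265,232:312],(360,180),interpolation=cv2.INTER_CUBIC)
c=np.zeros((600,560,3),np.uint8);c[:420]=a;c[420:,:360]=B;cv2.imwrite('pics/w10.png',c)
E
```

```text
tool_pos: [0.5733, -0.0405, 0.0125]
ft_force: [0.3, -0.1, 0.5]
opening: 0.0451
t: 24.2
tool_pos: [0.4941, -0.0012, 0.2101]
ee_rot: [0.001, 0.686, 0.728, -0.001]
ft_force: [-0.1, -0.4, 0.3]
opening: 0.0452
grasp_force: 0.0
[ 0.49413289 -0.00122478  0.21007893] [256.70272309 241.27505978] [285.03152859 239.99670029]
```

View pics/w10.png

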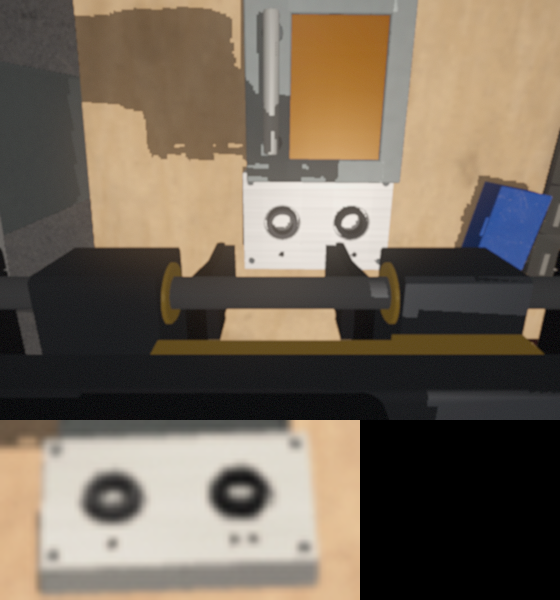

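Both caps sit flat in their pockets, in the wrist view at (281,222) and (351,222) and in the side inset. The bar runs from (270,8) to (269,155). I'll locate it at z = 0.11.

```bash
python3 - <<'E'
from h import *
a=cv2.imread('pics/w10raw.png');g=cv2.cvtColor(a,6)
for v in (20,40,60,80,100,120,140):
    r=g[v-2:v+3,250:292].mean(0).round().astype(int);print(v,r.tolist())
for uv in ((270.5,9),(270.5,40),(270,80),(269.5,110),(269,155)):print(uv,ray('wrist',uv,.11))
t=cv2.imread('pics/top0.png')
f=lambda p:(215+(p[0]+.5)/5-.5,185+(p[1]+.5)/5-.5)
for p in ((95,266),(190,262),(285,258)):print('top',ray('top',f(p),.112))
E
```

```text
20 [149, 149, 149, 150, 150, 145, 125, 100, 89, 90, 89, 90, 96, 111, 126, 139, 149, 157, 163, 169, 173, 174, 173, 171, 168, 164, 159, 152, 143, 141, 145, 148, 148, 149, 148, 149, 148, 150, 148, 145, 138, 126]
40 [152, 152, 151, 152, 153, 147, 126, 100, 89, 88, 88, 88, 94, 110, 128, 141, 151, 159, 165, 171, 177, 180, 178, 176, 171, 164, 158, 152, 140, 129, 130, 137, 146, 151, 152, 151, 151, 151, 151, 145, 135, 126]
60 [151, 151, 151, 151, 151, 151, 152, 147, 126, 99, 88, 87, 93, 110, 129, 142, 153, 160, 167, 174, 182, 185, 184, 180, 173, 165, 159, 152, 144, 145, 152, 154, 154, 154, 153, 153, 153, 153, 152, 143, 130, 123]
80 [151, 153, 154, 154, 154, 154, 155, 150, 128, 100, 87, 87, 93, 110, 129, 144, 153, 162, 169, 178, 187, 190, 188, 182, 174, 165, 158, 149, 142, 145, 153, 156, 156, 156, 156, 155, 156, 156, 153, 143, 130, 123]
100 [87, 87, 87, 87, 88, 88, 88, 89, 89, 89, 89, 88, 93, 109, 129, 144, 155, 163, 172, 184, 193, 195, 191, 184, 173, 164, 157, 145, 125, 100, 89, 88, 89, 89, 89, 89, 89, 88, 87, 95, 114, 128]
120 [87, 88, 88, 88, 88, 88, 88, 88, 88, 88, 87, 88, 89, 91, 96, 98, 101, 103, 103, 105, 104, 103, 102, 101, 101, 100, 99, 98, 93, 91, 89, 89, 90, 90, 89, 88, 88, 88, 88, 103, 125, 138]
140 [91, 90, 91, 90, 91, 90, 90, 90, 90, 90, 90, 90, 90, 93, 97, 100, 103, 104, 104, 106, 134, 173, 190, 184, 169, 150, 128, 104, 87, 76, 76, 81, 88, 91, 92, 91, 91, 90, 95, 115, 138, 148]
(270.5, 9) [0.47830597 0.14251155 0.11      ]
(270.5, 40) [0.47936018 0.12250201 0.11      ]
(270, 80) [0.48041889 0.09533933 0.11      ]
(269.5, 110) [0.48115903 0.07391062 0.11      ]
(269, 155) [0.48252893 0.03994163 0.11      ]
top [0.47800338 0.14282662 0.112     ]
top [0.48021481 0.09121722 0.112     ]
top [0.48242884 0.03954718 0.112     ]
```

The bar centre is (0.480, 0.0915, 0.110) from both views, and the ends are ±51 mm as specified. Approaching it.

```bash
python3 -m jog '.1245 -.011 0 0;.1245 -.011 0 0;.1245 -.011 0 0;0 0 .1 0;0 0 .1 0;0 0 .12 0;0 0 0 0;0 0 0 0;0 0 0 0' | grep -E 'tool_pos|ft_f'
```

```text
tool_pos: [0.4806, 0.0924, 0.1315]
ft_force: [0.7, -0.3, 1.1]
```

```bash
python3 -m jog '0 0 .08 0;0 0 .06 0;0 0 .054 0;0 0 0 0;0 0 0 0;0 0 0 0' | grep -E 'tool_pos|ft_f'
python3 -m jog '0 0 0 0;0 0 0 0;0 0 0 0;0 0 0 0;0 0 0 0;0 0 0 0;0 0 0 0' 0 25
```

```text
tool_pos: [0.4801, 0.0926, 0.0826]
ft_force: [0.4, 0.3, -0.0]
t: 26.5
tool_pos: [0.4818, 0.0926, 0.082]
ee_rot: [0.002, 0.685, 0.728, 0.002]
ft_force: [6.4, 0.7, -5.3]
opening: 0.0114
grasp_force: 25.0
```

Bar gripped at 11.4 mm and 25 N. I'll lift along the arc about the hinge, checking forces on the way.

```bash
python3 -m jog '0 .004 0 0;0 .016 -.03 0;0 .016 -.03 0;0 .019 -.028 0;0 .02 -.027 0;0 .023 -.025 0;0 .023 -.025 0;0 0 0 0;0 0 0 0;0 0 0 0'
```

```text
t: 27.5
tool_pos: [0.5081, 0.0939, 0.1226]
ee_rot: [-0.001, 0.685, 0.728, -0.001]
ft_force: [-5.2, -1.3, 1.6]
opening: 0.0111
grasp_force: 25.0
```

```bash
python3 -m jog '0 .022 -.022 0;0 .025 -.021 0;0 .028 -.018 0;0 .029 -.018 0;0 .03 -.015 0;0 .031 -.014 0;0 0 0 0;0 0 0 0;0 0 0 0'
python3 - <<'E'
from h import *
s=arm.get_state();p=s['tool_pos'];cv2.imwrite('pics/top9.png',viewer.capture('top')[:,:,::-1]);cv2.imwrite('pics/side9.png',viewer.capture('side')[:,:,::-1])
# angle of bar about hinge; bar = TCP + (0,0,.028), start bar (.4803,.11), hinge 118 behind, 52 below
h=np.array([.4803+.118,.058])
for b0 in (.4795,.4803,.482):
    d=np.array([p[0]-(b0+.118),p[2]+.028-.058]);print(b0,np.degrees(np.arctan2(d[1],-d[0])-np.arctan2(.052,.118)),np.hypot(*d))
E
```

```text
t: 28.4
tool_pos: [0.5513, 0.0962, 0.1511]
ee_rot: [0.001, 0.685, 0.728, 0.0]
ft_force: [-3.6, -2.0, 5.6]
opening: 0.0108
grasp_force: 25.0
0.4795 45.34361123302717 0.12956766128845293
0.4803 45.01379434252809 0.1298548686224246
0.482 44.31781736930567 0.1304793720017512
```

The kinematics give about 45°. I'll cross-check independently by triangulating the amber window's corners from the top and side views.

```bash
python3 - <<'E'
from h import *
def amber(f,roi):
    im=cv2.imread(f);h=cv2.cvtColor(im,cv2.COLOR_BGR2HSV);m=((h[...,0]>5)&(h[...,0]<20)&(h[...,1]>150)&(h[...,2]>50)).astype('uint8')
    k=np.zeros_like(m);x0,y0,x1,y1=roi;k[y0:y1,x0:x1]=m[y0:y1,x0:x1];k=cv2.morphologyEx(k,cv2.MORPH_OPEN,np.ones((2,2)))
    return [(c,cv2.contourArea(c)) for c in cv2.findContours(k,0,1)[0] if cv2.contourArea(c)>15]
for n in ('top','side'):
    roi=(215,180,300,260) if n=='top' else (235,150,320,240)
    for f in (n+'0',n+'9'):
        for c,a in amber(f'pics/{f}.png',roi):
            q=cv2.approxPolyDP(c,2,True)[:,0];print(f,a,q.tolist())
    # predicted corners: window (shut) from wrist view
M=np.load('T10.npy');import numpy as np
mm={'camera_matrix':viewer.camera_model('wrist')['camera_matrix'],'cam_to_world':M}
W=[ray('wrist',uv,.066,mm) for uv in ((290,14),(391,14),(380,160),(290,160))];print(np.round(W,4))
hx=.4803+.118
for th in (40,45,50):
    t=np.radians(th);o=[]
    for w in W:
        # hinge x follows yaw 3deg
        H=hx-.05*(w[1]-.0915);r=np.array([w[0]-H,w[2]-.058]);o.append((H+r[0]*np.cos(t)+r[1]*np.sin(t),w[1],.058-r[0]*np.sin(t)+r[1]*np.cos(t)))
    for n in ('top','side'):print(th,n,[np.round(proj(n,p),1).tolist() for p in o])
E
```

```text
top0 25.0 [[235, 209], [234, 217], [239, 218], [235, 216], [241, 212]]
side0 609.0 [[286, 187], [261, 188], [261, 211], [288, 210]]
side9 324.5 [[281, 177], [272, 185], [272, 191], [291, 204], [290, 183]]
side9 16.5 [[273, 169], [271, 176], [274, 174]]
[[0.4929 0.1513 0.066 ]
 [0.576  0.1562 0.066 ]
 [0.5833 0.0365 0.066 ]
 [0.501  0.0315 0.066 ]]
40 top [[230.1, 220.8], [230.7, 201.6], [272.9, 199.3], [274.6, 218.1]]
40 side [[267.0, 166.4], [289.9, 180.6], [292.2, 207.4], [268.2, 193.1]]
45 top [[229.9, 218.0], [230.7, 201.0], [272.9, 198.7], [274.5, 215.4]]
45 side [[269.3, 164.6], [290.4, 180.4], [292.8, 207.2], [270.6, 191.3]]
50 top [[229.8, 215.1], [230.7, 200.4], [272.9, 198.1], [274.5, 212.5]]
50 side [[271.8, 162.9], [291.0, 180.2], [293.4, 207.1], [273.2, 189.7]]
```

The window edge slope in the side view (0.68) falls between the predictions for 40° (0.60) and 45° (0.72), close to 45°, so it agrees with the kinematics. I'll settle, check it's steady and hand in.

```bash
python3 -m jog '0 0 0 0;0 0 0 0;0 0 0 0;0 0 0 0;0 0 0 0' && python3 -c "
from plant import arm
print(arm.sign_off())"
```

```text
t: 29.0
tool_pos: [0.5512, 0.0962, 0.1511]
ee_rot: [0.0, 0.685, 0.728, 0.0]
ft_force: [-4.1, -2.1, 5.2]
opening: 0.0111
grasp_force: 25.0
the job is handed in; nothing more can be done
None
```

I handed the job in at 29 s: one cap was seated in pocket one, then the other in pocket two, and the arm is still holding the lid at about 45° (44–45° by two rough checks).

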